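Seat a printing plate on the registration pins

TASK

The aluminium printing plate lies crooked on the registration bed, its near side propped up on the two locating pins. With your fingertips, push it back square to the fence and nudge it sideways along the fence (to the right as the robot sees it) until both its holes drop over the pins and it lies flat on the bed. Only push it: never lift it off the bed, leave everything else where it stands, and finish with the hand clear.

Things in the scene. Friction and masses are not known exactly. Their poses are not given: they have to be found in the camera images.
- bed: Fixed grey board 240 (x) x 400 (y) x 12 mm; origin at the centre of its underside, on the work surface, z up. A dark steel fence runs along its far (+x) side: front face at x = +95 mm, 20 mm high above the board. Red stripes across the fence's top and on the board's near edge mark the pins' y (+40 and -40 mm).
- pin_left (a point): Tip centre of the left brass pin, fixed at x = -31, y = +40 mm of the bed. Pins are 10 mm thick, 9 mm high above the board, the top 3 mm tapering to 5 mm. The plate covers them until seated; then they show 3 mm above it in the holes.
- pin_right (a point): The same for the right pin (x = -31, y = -40 mm of the bed).
- plate: Loose aluminium plate 150 (x) x 200 (y) x 6 mm, 0.3 to 0.65 kg, a dark rubber block (2 mm thick) on top; origin at its underside's centre, x towards the fence, z up. At the start it is tilted about 5 degrees, far edge on the board, near side on the pin tips (near edge 11 to 13 mm up); far edge up to 30 mm short of the fence, turned up to 3 degrees, 20 to 52 mm too far to the left (+y of the bed).
- hole_left (a point): Centre, at the underside, of the plate's left 14 mm through hole (plate x = -50, y = +40 mm); belongs over pin_left. With the plate against the fence, holes and pins agree in x within 1 mm; slid towards -y of the bed it then drops by its own weight. Seated: 9 mm below the pin's tip, 2 mm play all round, plate origin at x = +19, y = 0, z = +12 mm of the bed.
- hole_right (a point): The same for the right hole (plate x = -50, y = -40 mm); belongs over pin_right.
- ink_tin: Loose yellow-banded tin, 44 mm diameter, 35 mm high, standing on the right end of the bed, clear of where the plate goes; origin at the centre of its underside. To be left alone.
- jar_blue: Loose ink jar with a blue label and black cap, 64 mm diameter, 80 mm high, left of the bed; origin under its centre. To be left alone.
- jar_red: The same jar with a red label, left of the bed. To be left alone.
- jar_green: The same jar with a green label, left of the bed. To be left alone.
- brayer: Loose ink roller with a black 100 mm roller and a wooden handle, about 190 mm long, 42 mm high, lying right of the bed; origin under the roller. To be left alone.
- palette_knife: Loose palette knife (flat spatula with a handle, about 250 mm long) lying right of the bed. To be left alone.
Things that resemble listed ones, but are neither listed nor needed, are in the scene too. Of the things that look like the plate, the largest one is meant.

How it is judged:
By the outcome, as a careful person would: the job done as asked, in the order asked, and still so for the second after the job is handed in, with the robot touching nothing.
It also fails if it takes over 48 s, if anything falls off the work surface, if the arm or the gripper's body presses on something with over 40 N, if the wrist force passes 120 N, or if a joint passes its speed limit or range.

ROBOT

A 7-joint arm with a two-finger parallel gripper is mounted at the origin on the work surface. World frame = base frame: x ahead of the robot, y to its left, z up, the work surface at z = 0. Lengths are in m, angles in rad, forces in N, time in s.
With the tool pointing down it reaches from about 0.425 to 0.925 m from the base axis. Payload 6.8 kg.
Tool frame: the origin (TCP) lies between the finger pads; the fingertips stand 14 mm ahead of it and the grasp point (between the pads) lies 5 mm behind it; z points along the fingers, y is the line along which they close (so a half turn about z gives the same grasp; the last joint's range is limited). The gripper opens to 85 mm and grips with 20 to 120 N. Pads are 22 mm wide; open, the fingers measure 114 mm over their backs; the gripper's body (76 mm by 85 mm) begins 54 mm behind the grasp point. The pads swing forward as they close: fully open they stand 13 mm farther back than shut.
Start: joints at [-1.443, 0.477, 0.022, 1.555, -0.011, 1.109, -0.083], TCP at [0.158, 0.656, 0.245] pointing down, gripper open.
Joint ranges: [-2.96, 2.96], [-0.34, 2.1], [-1.41, 1.46], [0.24, 2.44], [-1.37, 4.51], [0.17, 1.92], [-2.96, 2.96]. Speed limits (rad/s): [2.39, 2.39, 3.14, 3.14, 3.14, 3.14, 3.14].

INTERFACE

Orientations are given as a rotation vector (axis times angle).
In Python, from bench import r, eyes, ticket gives the robot as it stands. The module is installed in compiled form; this text tells all that it offers.
- The arm moves only by the tool arm_command, never from a script. Its argument "plan" is text: rows parted by semicolons, each of 4 numbers parted by spaces: the shift along the tool's x, y, z in m, then the turn about the tool's z in degrees. In form: tx ty tz yaw; .... A call has 1 to 20 rows; each row shifts and turns the commanded pose from where the row before left it, along the tool's axes as they then stand; what a row does not reach is not made up. A row lasts 1/8 s, in which the tool goes at most 62.5 mm and 10.7 degrees, less where a joint would pass 70% of its speed; a pose out of reach is approached as far as the arm can. A call is refused whole if a number of a shift passes 0.0625 or a number of a turn 10.7, either way. A call with a gripper value outside its range is refused whole. "hand" is the closure, from -1 (fully open) to 1 (shut), set as the call begins (left out, the last holds). The fingers move at their own pace and stop on an object; "grip_force" is the grip in N (left out, the last holds). Time passes only in rows, so rows that do not move let the fingers close. It gives the time, the measured TCP pose, the force, the opening and the grip force at its end, in the units of the state.
- r.get_obs(): the state, without advancing time (a new reading comes with each control period).
- eyes.grab_frame(name): name is "scene" or "top"; returns (picture, depth): 420x560x3 uint8, red, green, blue; 420x560 float32, m along the optical axis (not along the pixel's ray), 0 where there is no reading.
- eyes.calibration(name): a dict with "fov_y" (degrees; the focal length in pixels is half the picture's height over the tangent of half this angle, whatever the lens; pixels are square), "cx", "cy" (the principal point, pixels), "origin" and "attitude" of the camera in the world. Camera axes: x right, y up, looking along -z (the intrinsics and any distortion apply to the point x, -y, -z); pixel columns grow to the right and rows downward; lengths in m; the calibration is good to about 2 mm. A picture is of the moment at which its call begins. calibration takes no time and is no camera call.
- ticket.hand_in(): hands the job in; it is judged then, once.
The state is a dict: "clock": time; "joints": joint angles; "qvel": joint speeds; "tau": joint torques, N m; "tcp_pos": TCP position; "orientation": TCP orientation; "contact_force": force on the tool from outside, world axes, zero at the start; "moment": the same for the moment, N m; "grip_width": finger opening in m; "gripper_force": force on a finger pad.
Only numpy, scipy, OpenCV 4.12 (cv2) and the standard library are available. Lean on these libraries where they do the work, as an engineer would, in place of code of your own. Each camera call takes 0.05 s, during which the arm holds its last target. There are 200 camera calls.

## Working session

There is one attempt and no reset: what is moved stays moved. The work goes in short steps, Python scripts to look and compute and a tool call to move; the robot and the scene stay as the last step left them, time stands still between calls to the robot, and variables do not carry over. Pictures are saved under pics/ and viewed, at most 10 in all, crops included, and the job is handed in when it is done.

Besides the shell and the picture viewer there is one more tool, called as name(argument=value, ...) on one line, values as JSON. arm_command: Moves the arm, as the interface text tells. Its arguments: {"type":"object","properties":{"plan":{"type":"string"},"hand":{"type":"number"},"grip_force":{"type":"number"}},"required":["plan"]}

```bash
mkdir -p pics; python3 - <<'E'
from bench import r,eyes,ticket
import cv2,numpy as np
for n in("top","scene"):
    p,d=eyes.grab_frame(n); cv2.imwrite(f"pics/{n}0.png",p[:,:,::-1]); np.save(f"{n}0.npy",d)
    print(n,eyes.calibration(n))
o=r.get_obs(); print(o)
E
```

```text
top {'fov_y': 57.13892625797061, 'cx': 272.583729525017, 'cy': 206.08124835080062, 'origin': array([0.2186636 , 0.01517154, 1.09393314]), 'attitude': array([ 0.16315809, -0.16001736, -1.5569762 ])}
scene {'fov_y': 46.07481084784961, 'cx': 282.33763267348803, 'cy': 212.99205722126746, 'origin': array([ 0.95450844, -0.77903464,  0.91322377]), 'attitude': array([0.81759284, 0.23694993, 0.56623562])}
{'clock': 0.1, 'joints': array([-1.44309735,  0.47773514,  0.02233901,  1.55635903, -0.01152467,
        1.10930648, -0.08308838]), 'qvel': array([ 2.04657577e-03, -1.27610856e-03,  7.05586205e-05, -3.01787553e-03,
        1.53472062e-03,  1.87178475e-03, -6.43912371e-04]), 'tau': array([ 3.87819091e-03, -5.97758818e+01,  1.61332302e+00, -2.81952935e+01,
        1.27765507e-02,  5.11775783e-03, -6.45438305e-06]), 'tcp_pos': array([0.15757314, 0.65581651, 0.24440825]), 'orientation': array([-3.69485789e-01, -3.11968869e+00,  2.63470838e-03]), 'contact_force': array([ 0.18064405, -1.43087048, -0.18709062]), 'moment': array([-0.07476652,  0.05152938, -0.00940975]), 'gripper_force': 0.0, 'grip_width': 0.08514103968826062}
```

View pics/top0.png

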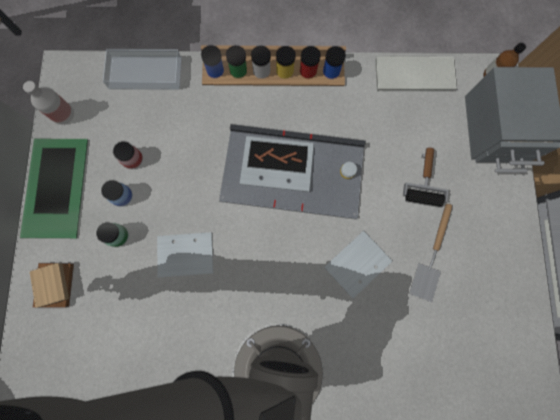

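View pics/scene0.png

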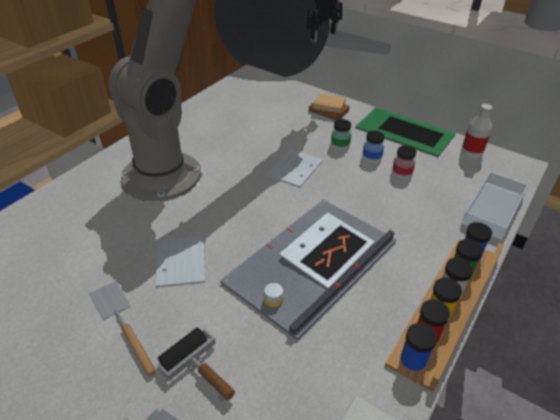

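The top view shows the plate on the bed at (278,163), with the rubber block on top. Things that could be mistaken for it are the sheets at (185,255) and (360,263), the white plate at (416,73) and the green frame at (55,188). I choose (278,163): it is the largest, it has the dark block, and it sits on the bed by the fence. I'll check that in a close crop.

```bash
cat > h.py <<'E'
import numpy as np,cv2
from scipy.spatial.transform import Rotation as R
from bench import r,eyes,ticket
def cam(n):
    c=eyes.calibration(n); f=210/np.tan(np.radians(c['fov_y']/2))
    return f,c['cx'],c['cy'],np.array(c['origin']),R.from_rotvec(c['attitude'])
def ray(n,u,v):
    f,cx,cy,o,A=cam(n); return o,A.apply([(u-cx)/f,-(v-cy)/f,-1])
def dep(n,u,v,d):
    o,k=ray(n,u,v); return o+k*d
def onz(n,u,v,z):
    o,k=ray(n,u,v); return o+k*(z-o[2])/k[2]
def proj(n,p):
    f,cx,cy,o,A=cam(n); q=A.inv().apply(np.array(p)-o); return cx-f*q[...,0]/q[...,2], cy+f*q[...,1]/q[...,2]
def crop(n,p,u0,v0,w,h,s,name):
    cv2.imwrite(f"pics/{name}.png",cv2.resize(p[v0:v0+h,u0:u0+w,::-1],None,fx=s,fy=s,interpolation=cv2.INTER_CUBIC))
E
python3 - <<'E'
from h import *
p=cv2.imread("pics/top0.png")[:,:,::-1]; crop("top",p,215,115,160,110,5,"c1")
d=np.load("top0.npy")
for u,v in [(185,230),(230,190),(290,205),(340,200),(250,180),(300,183),(300,136),(400,120),(250,130),(349,171),(100,100),(460,350),(127,148)]:
    print(u,v,dep("top",u,v,d[v,u]).round(4))
E
```

```text
185 230 [ 0.3756  0.2687 -0.0015]
230 190 [0.4921 0.1421 0.009 ]
290 205 [ 0.4486 -0.0317  0.0104]
340 200 [ 0.4648 -0.1759  0.0092]
250 180 [0.5173 0.0835 0.0279]
300 183 [ 0.5097 -0.0597  0.027 ]
300 136 [ 0.6505 -0.0603  0.032 ]
400 120 [ 7.177e-01 -3.669e-01 -5.000e-04]
250 130 [0.6674 0.0862 0.0337]
349 171 [ 0.5398 -0.1966  0.049 ]
100 100 [0.776  0.5512 0.0012]
460 350 [ 0.0564 -0.4875  0.002 ]
127 148 [0.5926 0.4238 0.0786]
```

View pics/c1.png

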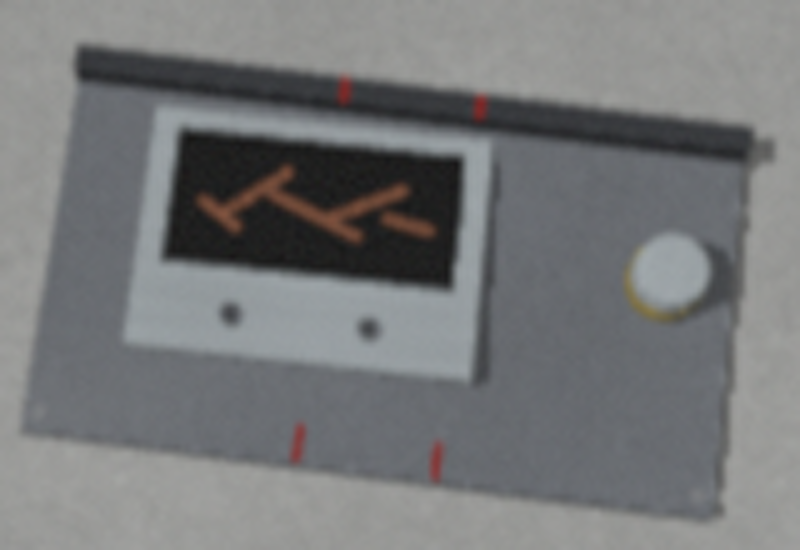

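The crop shows the plate with the rubber block, its holes at crop (231,314) and (369,328), and the red stripes. The plate is left of them and nearly parallel to the fence, with a small gap.

```bash
python3 - <<'E'
from h import *
def P(x,y,z): return onz("top",215+(x-2)/5,115+(y-2)/5,z)
nl,nr=P(22,433,.012),P(718,519,.012); fl,fr=P(80,45,.032),P(752,128,.032)
sl,sr=P(297,462,.012),P(436,480,.012); tl,tr=P(345,91,.032),P(481,107,.032)
print("bed corners",nl,nr,fl,fr,"\nlens",np.linalg.norm(nl-nr),np.linalg.norm(fl-fr),np.linalg.norm((fl-nl)[:2]))
for a,b in((nl,nr),(fl,fr),(sl,sr),(tl,tr)): 
    e=a-b; print("yaw",np.degrees(np.arctan2(-e[0],e[1])),np.linalg.norm(e))
c=(nl+nr+fl+fr)/4; print("centre",c, (tl+tr+sl+sr)/4)
e=(nl-nr+fl-fr); yaw=np.arctan2(-e[0],e[1]); print("yaw",np.degrees(yaw))
Rb=R.from_euler('z',-yaw)
np.save("bed.npy",[c[0],c[1],yaw])
for n,(x,y,z) in dict(FL=(157,106,.018),FR=(493,141,.018),NR=(476,383,.030),NL=(124,346,.030),HL=(231,314,.026),HR=(369,328,.026),tin=(670,268,.047)).items():
    w=P(x,y,z); q=Rb.apply(w-[c[0],c[1],0]); print(n,w.round(4),"bed",(q*1000).round(1))
o,k=ray("top",272,206); print(R.from_rotvec([-3.69485789e-01,-3.11968869e+00,2.63470838e-03]).as_matrix().round(3))
E
```

```text
bed corners [0.45791653 0.17236647 0.012     ] [ 0.4108155  -0.22571438  0.012     ] [0.68779414 0.14380123 0.032     ] [ 0.63893039 -0.2497621   0.032     ] 
lens 0.4008576724760375 0.39658512560069714 0.2316456102062006
yaw -6.747878499639389 0.4008576724760375
yaw -7.077469140009948 0.39658512560069714
yaw -7.093359966156273 0.08016049326828291
yaw -6.713642795810466 0.08009108640646215
centre [ 0.54886414 -0.0398272   0.022     ] [ 0.54630226 -0.0388558   0.022     ]
yaw -6.911790875400874
FL [0.6557 0.0987 0.018 ] bed [ 89.4 150.4  18. ]
FR [ 0.6352 -0.1001  0.018 ] bed [ 93.  -49.5  18. ]
NR [ 0.485  -0.0872  0.03  ] bed [-57.7 -54.7  30. ]
NL [0.5052 0.1134 0.03  ] bed [-61.8 146.8  30. ]
HL [0.5258 0.0527 0.026 ] bed [-34.1  89.1  26. ]
HR [ 0.518  -0.0266  0.026 ] bed [-32.2   9.5  26. ]
tin [ 0.5486 -0.1962  0.047 ] bed [  18.6 -155.2   47. ]
[[-0.972  0.234 -0.   ]
 [ 0.234  0.972 -0.002]
 [-0.    -0.002 -1.   ]]
```

arm_command(plan="0 0 0 -6.6;-.0303 -.0289 0 0;-.0303 -.0289 0 0;-.0303 -.0289 0 0;-.0303 -.0289 0 0;-.0303 -.0289 0 0;-.0303 -.0289 0 0;-.0303 -.0289 0 0;-.0303 -.0289 0 0;-.0303 -.0289 0 0;-.0303 -.0289 0 0;-.0303 -.0289 0 0;-.0065 -.0349 0 0;-.0065 -.0349 0 0;-.0065 -.0349 0 0;-.0065 -.0349 0 0;-.0065 -.0349 0 0;-.0065 -.0349 0 0;-.0065 -.0349 0 0;-.0065 -.0349 0 0", hand=-1)

```text
clock: 2.6
tcp_pos: [0.468, 0.016, 0.2451]
orientation: [-0.189, -3.136, 0.0]
contact_force: [1.6, -0.7, -0.8]
grip_width: 0.0854
gripper_force: 0.0
```

```bash
cat > st.py <<'E'
from h import *
o=r.get_obs(); M=R.from_rotvec(o['orientation']).as_matrix()
yb=np.radians(-6.91); c=np.array([.5535,-.0411,0]); q=R.from_euler('z',-yb).apply(o['tcp_pos']-c)
print(round(o['clock'],2),"tcp bed mm",(q*1000).round(1),"tooly bed deg",round(np.degrees(np.arctan2(M[1,1],M[0,1])-yb),2),"tilt",M[:2,2].round(3),"F",o['contact_force'].round(1),"q",o['joints'].round(2))
E
python3 st.py
```

```text
2.6 tcp bed mm [-91.7  46.4 245.1] tooly bed deg 90.0 tilt [-0.  0.] F [ 1.6 -0.7 -0.8] q [-0.48  0.13  0.35  2.05 -0.05  0.97  1.34]
```

arm_command(plan="0 0 .04 0;0 0 .04 0;0 0 .04 0;0 0 .04 0;0 0 .03 0;0 0 .01 0;0 0 0 0")

```text
clock: 3.48
tcp_pos: [0.4682, 0.0171, 0.0452]
orientation: [-0.19, -3.135, 0.0]
contact_force: [-0.1, -0.1, 1.0]
grip_width: 0.0856
gripper_force: 0.0
```

```bash
python3 st.py; python3 - <<'E'
from h import *
p,d=eyes.grab_frame("scene"); crop("scene",p,220,190,180,130,4,"s1")
print([x.round(1) for x in proj("scene",r.get_obs()['tcp_pos'])])
E
```

```text
3.48 tcp bed mm [-91.7  47.5  45.2] tooly bed deg 89.99 tilt [-0.001 -0.   ] F [-0.1 -0.1  1. ] q [-0.38  0.47  0.25  2.2  -0.24  0.5   1.51]
[np.float64(295.0), np.float64(222.0)]
```

View pics/s1.png

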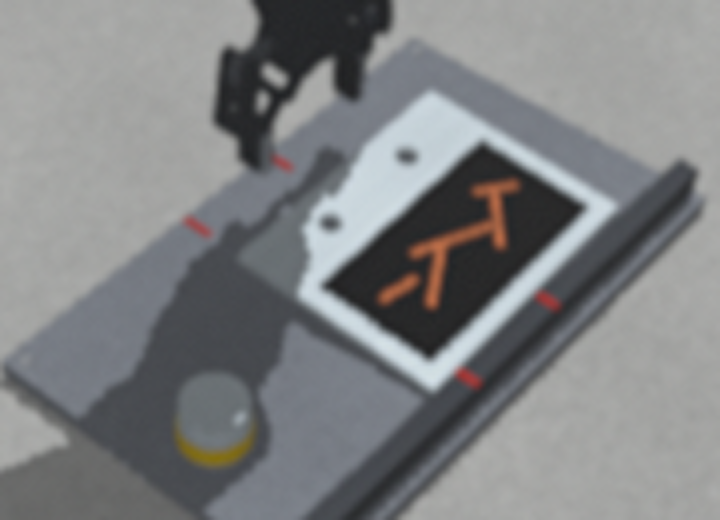

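The fingers hang behind the near edge. The front finger's tip is at crop (258,168), which is scene pixel (284,232). Next I work out its height.

```bash
python3 - <<'E'
from h import *
for yy in (-8,-1,4):
  for z in (.030,.035,.040,.045):
    q=R.from_euler('z',-6.91,degrees=True).apply([-.0917,(yy)/1000.,0])+[.5535,-.0411,z]; print(yy,z,[round(float(x),1) for x in proj("scene",q)])
E
```

```text
-8 0.03 [280.5, 237.6]
-8 0.035 [280.6, 236.2]
-8 0.04 [280.6, 234.8]
-8 0.045 [280.6, 233.3]
-1 0.03 [282.4, 236.1]
-1 0.035 [282.4, 234.7]
-1 0.04 [282.4, 233.3]
-1 0.045 [282.4, 231.9]
4 0.03 [283.6, 235.1]
4 0.035 [283.7, 233.7]
4 0.04 [283.7, 232.3]
4 0.045 [283.7, 230.9]
```

arm_command(plan="0 0 .015 0;0 0 .008 0;0 0 .003 0;0 0 0 0;-.004 0 0 0;-.004 0 0 0;-.004 0 0 0;-.002 0 0 0;-.002 0 0 0;-.002 0 0 0;0 0 0 0")

```text
clock: 4.9
tcp_pos: [0.4861, 0.0151, 0.0192]
orientation: [-0.189, -3.136, 0.0]
contact_force: [0.3, -0.0, -0.1]
grip_width: 0.0854
gripper_force: 0.1
```

```bash
python3 st.py
```

```text
4.9 tcp bed mm [-73.6  47.6  19.2] tooly bed deg 90.0 tilt [-0.  0.] F [ 0.3 -0.  -0.1] q [-0.34  0.54  0.23  2.17 -0.26  0.46  1.54]
```

arm_command(plan="-.002 0 0 0;-.002 0 0 0;-.001 0 0 0;-.001 0 0 0")

```text
clock: 5.4
tcp_pos: [0.492, 0.0142, 0.0191]
orientation: [-0.19, -3.136, 0.0]
contact_force: [-1.9, 0.8, -1.1]
grip_width: 0.0854
gripper_force: 0.9
```

arm_command(plan="-.001 0 0 0;-.001 0 0 0")

```text
clock: 5.65
tcp_pos: [0.4941, 0.014, 0.0192]
orientation: [-0.19, -3.136, 0.0]
contact_force: [-2.4, 0.2, -1.8]
grip_width: 0.0852
gripper_force: 0.9
```

arm_command(plan="-.001 0 0 0;-.001 0 0 0")

```text
clock: 5.9
tcp_pos: [0.4958, 0.0139, 0.0192]
orientation: [-0.189, -3.135, -0.0]
contact_force: [-3.2, 0.4, -1.0]
grip_width: 0.0855
gripper_force: 1.8
```

arm_command(plan="-.001 0 0 0;-.001 0 0 0;-.001 0 0 0")

```text
clock: 6.28
tcp_pos: [0.496, 0.0138, 0.0189]
orientation: [-0.189, -3.13, -0.0]
contact_force: [-10.2, 2.1, 6.9]
grip_width: 0.0852
gripper_force: 5.6
```

```bash
python3 st.py; python3 - <<'E'
from h import *
p,d=eyes.grab_frame("top"); crop("top",p,215,115,160,110,5,"c2")
E
```

```text
6.28 tcp bed mm [-63.7  47.6  18.9] tooly bed deg 90.0 tilt [-0.006  0.001] F [-10.2   2.1   6.9] q [-0.34  0.55  0.23  2.14 -0.26  0.48  1.54]
```

View pics/c2.png

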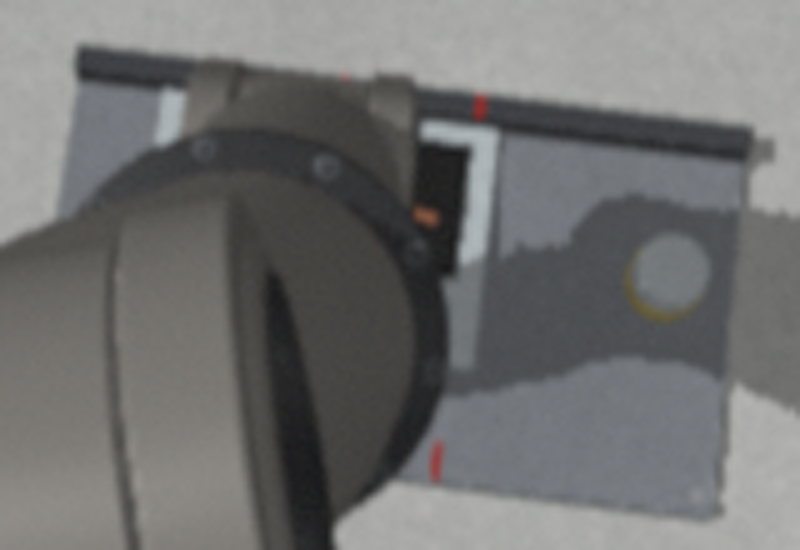

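Force jumped to about 10 N and motion stopped. In the picture the plate's far edge lies along the fence, with its right corner at (497,128). I back off and go to the left edge with the hand turned 90°.

arm_command(plan=".014 0 0 0;0 0 -.05 0;0 0 -.05 0;-.019 .0248 0 0;-.019 .0248 0 0;-.019 .0248 0 0;-.019 .0248 0 0;-.019 .0248 0 0;0 0 0 10;0 0 0 10;0 0 0 10;0 0 0 10;0 0 0 10;0 0 0 10;0 0 0 10;0 0 0 10;0 0 0 10;0 0 0 0")

```text
clock: 8.57
tcp_pos: [0.5949, 0.1271, 0.1194]
orientation: [2.348, 2.085, 0.001]
contact_force: [-0.5, -0.2, 0.2]
grip_width: 0.0855
gripper_force: 0.0
```

```bash
python3 st.py; python3 - <<'E'
from h import *
p,d=eyes.grab_frame("scene"); crop("scene",p,200,150,220,165,3.6,"s2")
E
```

```text
8.57 tcp bed mm [ 20.8 171.9 119.4] tooly bed deg 0.11 tilt [ 0.002 -0.   ] F [-0.5 -0.2  0.2] q [-0.82  0.61  0.71  1.86 -0.52  0.86  0.03]
```

View pics/s2.png

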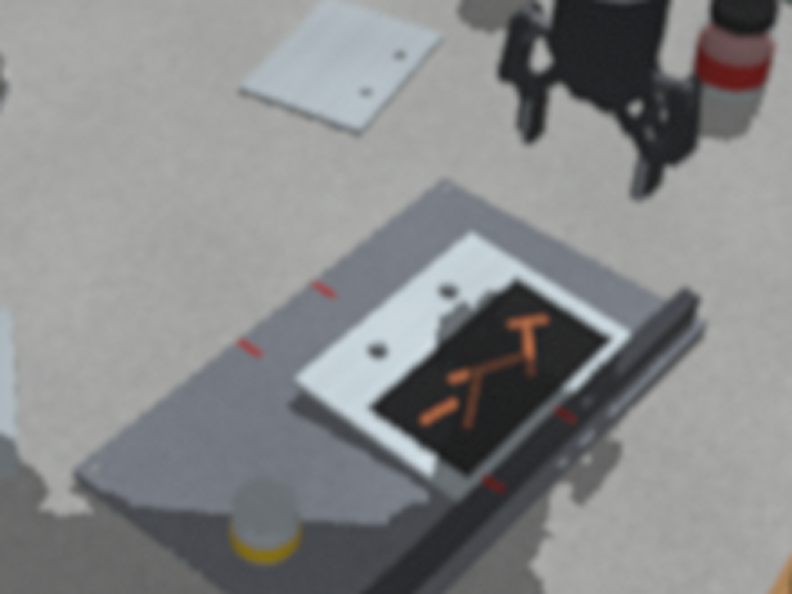

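The scene crop shows the plate flush along the fence. The hand is high and to its left, with no jar nearby. Descending.

arm_command(plan="0 0 .04 0;0 0 .04 0;0 0 .015 0;0 0 .005 0;0 0 .001 0;0 0 .001 0;0 0 .001 0;0 0 0 0")

```text
clock: 9.62
tcp_pos: [0.5946, 0.127, 0.0166]
orientation: [2.351, 2.084, 0.001]
contact_force: [-0.9, 0.4, -0.1]
grip_width: 0.0855
gripper_force: 0.0
```

```bash
python3 st.py
```

```text
9.62 tcp bed mm [ 20.6 171.8  16.6] tooly bed deg 0.01 tilt [0. 0.] F [-0.9  0.4 -0.1] q [-0.73  0.75  0.58  1.9  -0.64  0.69  0.11]
```

arm_command(plan="0 0 .001 0;-.004 0 0 0;-.004 0 0 0;-.004 0 0 0;-.004 0 0 0;-.003 0 0 0;-.003 .0002 0 0;-.003 .0002 0 0;-.003 .0002 0 0;-.003 .0002 0 0;-.003 .0002 0 0;-.003 .0002 0 0;-.003 .0002 0 0;-.003 .0002 0 0")

```text
clock: 11.38
tcp_pos: [0.5897, 0.085, 0.015]
orientation: [-2.349, -2.082, 0.001]
contact_force: [-3.1, 6.7, 2.2]
grip_width: 0.0855
gripper_force: 3.2
```

```bash
python3 st.py; python3 - <<'E'
from h import *
p,d=eyes.grab_frame("scene"); crop("scene",p,200,180,220,165,3.6,"s3")
E
```

```text
11.38 tcp bed mm [ 20.8 129.6  15. ] tooly bed deg 0.02 tilt [-0.002  0.002] F [-3.1  6.7  2.2] q [-0.67  0.74  0.57  1.92 -0.63  0.67  0.19]
```

View pics/s3.png

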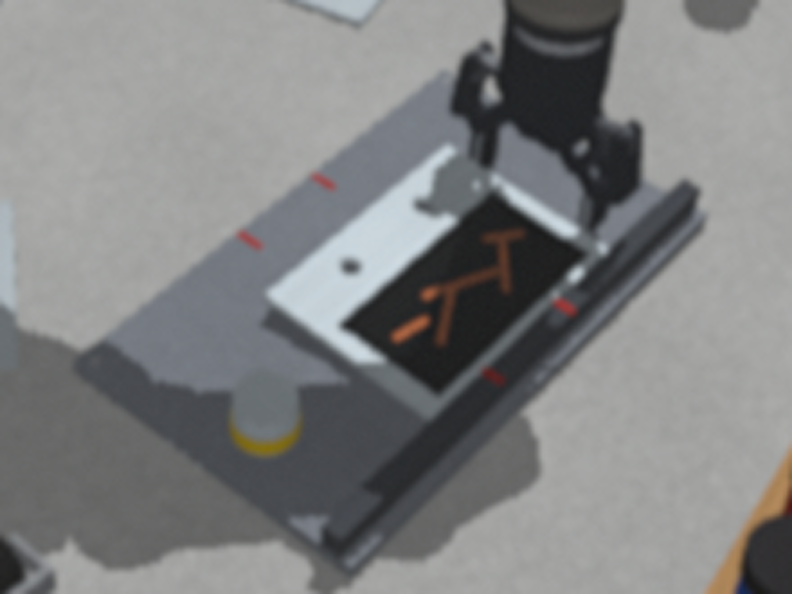

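The plate slides square along the fence under both fingers. Its right hole is at crop (350,266), about 20 mm still to go.

arm_command(plan="-.002 .0002 0 0;-.002 .0002 0 0;-.002 .0002 0 0;-.002 .0002 0 0;-.002 .0002 0 0;-.002 .0002 0 0;-.002 .0002 0 0")

```text
clock: 12.3
tcp_pos: [0.5901, 0.0694, 0.0151]
orientation: [2.351, 2.084, -0.001]
contact_force: [0.7, 0.6, -0.4]
grip_width: 0.0852
gripper_force: 0.8
```

```bash
python3 st.py; python3 - <<'E'
from h import *
p,d=eyes.grab_frame("scene"); crop("scene",p,220,190,140,110,5.4,"s4")
E
```

```text
12.3 tcp bed mm [ 23.1 114.1  15.1] tooly bed deg 0.04 tilt [-0.001 -0.001] F [ 0.7  0.6 -0.4] q [-0.64  0.74  0.57  1.93 -0.63  0.66  0.21]
```

View pics/s4.png

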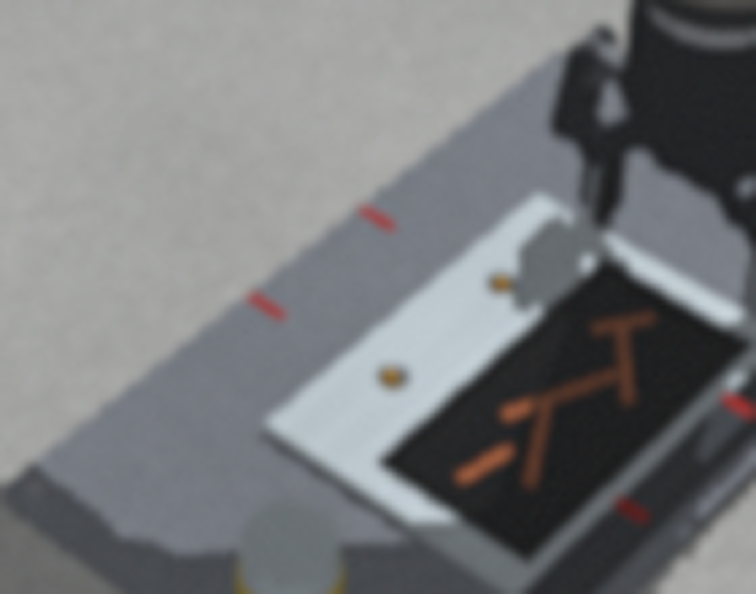

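Brass pins show in both holes, at (500,284) and (392,377), and the push force has vanished. I retreat and check that it lies flat.

arm_command(plan=".005 0 0 0;.015 0 0 0;.01 0 -.03 0;.03 0 -.05 0;.05 0 -.03 0;.05 0 -.02 0;.05 0 0 0;.05 0 0 0;0 0 0 0;0 0 0 0")

```text
clock: 13.6
tcp_pos: [0.6216, 0.328, 0.145]
orientation: [2.35, 2.084, -0.001]
contact_force: [0.1, -1.4, -0.5]
grip_width: 0.0852
gripper_force: 0.0
```

```bash
python3 st.py; python3 - <<'E'
from h import *
p,d=eyes.grab_frame("top"); crop("top",p,215,115,160,110,5,"c3"); D=[eyes.grab_frame("top")[1] for _ in range(4)]+[d]; d=np.mean(D,0)
B=R.from_euler('z',-6.91,degrees=True)
v,u=np.mgrid[110:230,210:380]; f,cx,cy,o,A=cam("top")
P=o+A.apply(np.stack([(u-cx)/f,-(v-cy)/f,-np.ones(u.shape)],-1).reshape(-1,3))*d[110:230,210:380].reshape(-1,1)
q=B.inv().apply(P-[.5535,-.0411,0])*1000
def z(x0,x1,y0,y1):
    m=(q[:,0]>x0)&(q[:,0]<x1)&(q[:,1]>y0)&(q[:,1]<y1); return round(float(np.median(q[m,2])),1),m.sum()
print("near strip",z(-50,-40,-85,85),"block near",z(-5,10,-60,60),"block far",z(55,70,-60,60),"board near",z(-110,-70,-85,85),"board right",z(-30,60,-130,-115),"board left",z(-30,60,120,180))
E
```

```text
13.6 tcp bed mm [ 23.2 374.7 145. ] tooly bed deg 0.04 tilt [-0.    -0.001] F [ 0.1 -1.4 -0.5] q [-1.03  0.73  0.71  1.6  -0.53  1.02 -0.27]
near strip (17.4, np.int64(201)) block near (19.2, np.int64(216)) block far (19.3, np.int64(185)) board near (11.2, np.int64(810)) board right (11.2, np.int64(152)) board left (11.1, np.int64(595))
```

View pics/c3.png

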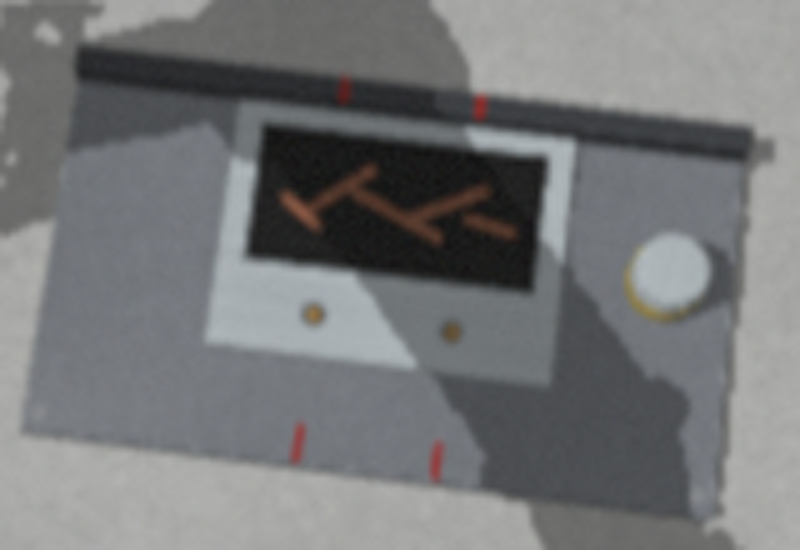

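The plate lies flat: its top is 6 mm above the board, the block is level near and far, and pins show in both holes at (313,314) and (452,331). The tin is unmoved and the hand is clear.

```bash
python3 -c "
from bench import ticket
print(ticket.hand_in())"
```

```text
the job is handed in; nothing more can be done
None
```

The plate is square to the fence and lies flat with both holes over the pins; the hand is clear, and I handed the job in at about 14 s.

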